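Open the ratchet desk rack

TASK

Make room in the desk rack beside the wooden box: with the fingertips press down the release pad of the ratchet on the sliding end and, keeping it pressed, push the sliding end back along its bar until it stops at the end stop, then take the fingers away so that the release springs up again. Pick nothing up, leave the box where it stands, and do not disturb the things lying or standing round it.

Things in the scene. Friction and masses are not known exactly. Their poses are not given: they have to be found in the camera images.
- rack: Desk rack, fixed: dark wood board 435 mm long (y) x 160 mm (x), top 20 mm above the desk. Origin on the desk on the toothed bar's centre line; board y = -235..+200 mm. Fixed end, 103 mm high, at y = +188..+200, the box against it; bar along y on the board, low steel end stop (38 mm high) at y = -217..-233. The sliding end opens towards rack -y. At yaw 0 rack x, y are world x, y; z is up.
- sliding_end (a joint): Travel of the sliding end, m: 0 = at the box, 0.11 = fully back on the end stop; starts at 0 to 0.03 and grows towards rack -y. It has a wooden plate by the box (100 mm wide, top 85 mm above the desk), low cheeks astride the bar and an upright black push plate at its -y end. The ratchet (8 mm pitch) bars opening unless the release is held down; then friction is about 2 N. It closes freely.
- release (a joint): Release lever of the ratchet, rad: 0 = up, pawl in the teeth (up to 0.12 while the pawl rides on a tooth), 0.24 = fully down on its stop. The pawl is clear of the teeth from about 0.12. A spring brings it up again.
- pad (a point): Centre of the top of the release pad: flat, ribbed, dark steel, 52 mm (rack x) x 38 mm (rack y), top 46 mm above the desk when up (lower by up to 5 mm when the pawl rides on a tooth), open above and at the sides. Pressed down: 3 N to begin, 5 N when the pawl clears the teeth 5 mm below the up position, 7 N at the stop 10 mm below it. Moves with the sliding end; axes as the rack's.
- push_face (a point): Point 60 mm above the desk, mid-width, on the push plate's face that looks towards the pad (to rack +y). Plate 68 mm wide (rack x), 8 mm thick; its top, a round 12 mm rim 1 mm proud of the face, is 76 mm above the desk. The pad's centre is 23 mm to the +y side of this face: a fingertip holding the pad down can push the face towards rack -y. Part of the sliding end, axes as the rack's.
- box_center (a point): Centre of the closed walnut keepsake box, 127 mm (rack x) by 166 mm (rack y) by 73 mm high, loose, standing on the rack's board against the fixed end. Stays where it is.
- ink_center (a point): Centre of a square ink bottle 49 x 48 x 58 mm high, loose on the desk; not to be disturbed.
- stamp_center (a point): Centre of a wooden hand stamp 24 x 48 x 66 mm high, loose on the desk; not to be disturbed.
- eraser_center (a point): Centre of an eraser 21 mm (rack x) x 52 mm (rack y) x 12 mm high, lying loose on the rack's board near its far edge (rack x = 67 mm), beside the sliding end's path; not to be disturbed.
There are look-alikes about, which are no part of the job. What is meant by the part that bears box_center is not white, and is the larger of those in its own colour.

How it is judged:
On the way, in this order (a step that is already met when the one before it is completed fails the run):
1. the release is pressed down while the sliding end is still where it started (within 15 mm) (value of joint release above 0.125 rad and distance of push_face from where it was at the start of the episode below 0.015 m and contact force between release and the fingers above 1 N), for 0.1 s.
2. the sliding end is pushed back to the end stop (value of joint sliding_end above 0.104 m), for 0.1 s.
At the end, for the whole second after the job is handed in: The sliding end is at the end stop (travel over 104 of 110 mm), the release has sprung up (under 0.09 rad), and the box stands upright in its place on the rack (within 25 mm); ink bottle, hand stamp and eraser are within 20 mm of where they were, bottle and stamp upright (value of joint sliding_end above 0.104 m and value of joint release below 0.09 rad and x of box_center in the frame of rack between -0.025 and 0.025 m and y of box_center in the frame of rack above 0.085 m and angle between each of box_center, ink_center, stamp_center's own z axis and vertical below 0.1 rad and distance of each of eraser_center, ink_center, stamp_center from where it was at the start of the episode below 0.02 m); the robot touches nothing.
It fails at once if the box is lifted or shifted by more than 20 mm (distance of box_center from where it was at the start of the episode above 0.02 m).
It fails at once if the ink bottle is moved by more than 20 mm (distance of ink_center from where it was at the start of the episode above 0.02 m).
It fails at once if the hand stamp is moved by more than 20 mm (distance of stamp_center from where it was at the start of the episode above 0.02 m).
It fails at once if the eraser is moved by more than 20 mm (distance of eraser_center from where it was at the start of the episode above 0.02 m).
It also fails if it takes over 40 s, if anything falls off the work surface, if the arm or the gripper's body presses on something with over 40 N, if the wrist force passes 120 N, or if a joint passes its speed limit or range.

ROBOT

A 7-joint arm with a two-finger parallel gripper is mounted at the origin on a cart in front of the work surface, level with it; the furniture and walls round the work are solid. World frame = base frame: x ahead of the robot, y to its left, z up, the work surface at z = 0. Lengths are in m, angles in rad, forces in N, time in s.
With the tool pointing down it reaches from about 0.425 to 0.925 m from the base axis. Payload 6.8 kg.
Tool frame: the origin (TCP) lies on the centre line of the jaws, within the pads' length; the fingertips stand 11 mm ahead of it and the grasp point (between the pads) lies 8 mm behind it; z points along the fingers, y is the direction in which the jaws open and shut (so a half turn about z gives the same grasp; the last joint's range is limited). The gripper opens to 85 mm and grips with 20 to 120 N. Pads are 22 mm wide; open, the fingers measure 114 mm over their backs; the gripper's body (76 mm by 85 mm) begins 54 mm behind the grasp point. The pads swing forward as they close: fully open they stand 13 mm farther back than shut.
Start: joints at [-1.331, 0.477, 0.022, 1.555, -0.011, 1.109, -0.083], TCP at [0.23, 0.635, 0.222] pointing down, gripper open.
Joint ranges: [-2.96, 2.96], [-0.34, 2.1], [-1.41, 1.46], [0.24, 2.44], [-1.37, 4.51], [0.17, 1.92], [-2.96, 2.96]. Speed limits (rad/s): [2.39, 2.39, 3.14, 3.14, 3.14, 3.14, 3.14].

INTERFACE

Orientations are given as a rotation vector (axis times angle).
In Python, from bench import r gives the robot as it stands.
- The arm moves only by the tool send_rows, never from a script. Its argument "deltas" is a list of rows, each a list of 7 numbers: the opening, from 0 (shut) to 1 (fully open), then the shift along the tool's x, y, z as a fraction of full scale, then the turn, a rotation vector about the tool's x, y, z as a fraction of full scale. In form: [[hand, x, y, z, ax, ay, az], ...]. A call has 1 to 20 rows; each row is the pose to reach, as a shift and turn from the pose commanded when the call began, along the tool's axes at that moment, turning the shorter way round; what a row does not reach only later rows make up. Full scale, the value 1, is 150 mm for a shift and 180 degrees for a turn. A row lasts 1/12 s, in which the tool goes at most 41.7 mm and 7.16 degrees, less where a joint would pass 70% of its speed; a pose out of reach is approached as far as the arm can. A call with a number of a shift or a turn outside -1 to 1 is refused whole. A call with a gripper value outside its range is refused whole. The fingers move at their own pace and stop on an object; "squeeze" is the grip in N (left out, the last holds). Time passes only in rows, so rows that repeat a pose let the fingers close. It gives the time, the measured TCP pose, the force and the opening at its end, in the units of the state.
- r.get_obs(): the state, without advancing time (a new reading comes with each control period).
- r.grab_frame(name): name is "side" or "top" or "wrist"; returns a dict with "pixels" (480x640x3 uint8, red, green, blue), "camera_matrix" (3x3 intrinsics, pixels), "rvec" (rotation vector, rad) and "tvec" (3), from world to camera coordinates, as OpenCV has them. Camera axes: x right, y down, z forward; pixel columns grow to the right and rows downward; lengths in m; the calibration is good to about 2 mm. A picture is of the moment at which its call begins. There is no depth.
- r.hand_in(): hands the job in, once; it reports no verdict.
The state is a dict: "clock": time; "joints": joint angles; "qvel": joint speeds; "tau": joint torques, N m; "tcp_pos": TCP position; "orientation": TCP orientation; "contact_force": force on the tool from outside, world axes, zero at the start; "moment": the same for the moment, N m; "grip_width": finger opening in m.
Only numpy, scipy, OpenCV 4.12 (cv2) and the standard library are available. Lean on these libraries where they do the work, as an engineer would, in place of code of your own. Each camera call takes 0.05 s, during which the arm holds its last target. There are 200 camera calls.

## Working session

There is one attempt and no reset: what is moved stays moved. The work goes in short steps, Python scripts to look and compute and a tool call to move; the robot and the scene stay as the last step left them, time stands still between calls to the robot, and variables do not carry over. Pictures are saved under pics/ and viewed, about 8 in all and at most 12, crops included, and the job is handed in when it is done.

Besides the shell and the picture viewer there is one more tool, called after ">>>" by a JSON object that holds its "api" and its "payload". send_rows: Moves the arm, as the interface text tells. Shift numbers are shares of 150 mm and turn numbers shares of 180 degrees, none past 1 either way. Its arguments: {"type":"object","properties":{"deltas":{"type":"array","items":{"type":"array","items":{"type":"number"}}},"squeeze":{"type":"number"}},"required":["deltas"]}

```bash
mkdir -p pics
cat > h.py <<'E'
import numpy as np, cv2
from bench import r
def snap(n,f):
    d=r.grab_frame(n); cv2.imwrite('pics/'+f,d['pixels'][:,:,::-1]); np.savez('pics/'+f+'.npz',K=d['camera_matrix'],rv=d['rvec'],tv=d['tvec']); return d
def ray(f,u,v,z):
    d=np.load('pics/'+f+'.npz'); R=cv2.Rodrigues(d['rv'])[0]; t=d['tv'].reshape(3)
    c=-R.T@t; w=R.T@np.linalg.inv(d['K'])@[u,v,1]; return c+w*(z-c[2])/w[2]
def proj(f,P):
    d=np.load('pics/'+f+'.npz'); return cv2.projectPoints(np.array(P,float).reshape(-1,1,3),d['rv'],d['tv'],d['K'],None)[0].reshape(-1,2)
E
python3 - <<'E'
from h import *
snap('top','t0.png'); snap('side','s0.png'); print(r.get_obs())
E
```

```text
{'clock': 0.1, 'joints': array([-1.33110241,  0.47772502,  0.02234603,  1.55634087, -0.01148983,
        1.10926179, -0.08308773]), 'qvel': array([-9.38257766e-04, -1.11509571e-03,  2.27571974e-04, -2.15131321e-03,
       -1.76183220e-03, -4.18541001e-04,  2.26946071e-05]), 'tau': array([ 4.84127770e-03, -5.97757316e+01,  1.61385186e+00, -2.81951702e+01,
        1.28583738e-02,  4.97977948e-03,  1.95325663e-05]), 'tcp_pos': array([0.22989049, 0.63408089, 0.22132286]), 'orientation': array([-5.43485159e-01, -3.09406976e+00,  2.51245233e-03]), 'contact_force': array([-0.52312785,  0.38395011,  0.68356091]), 'moment': array([ 0.00795655,  0.02590383, -0.01375487]), 'grip_width': 0.08526239472706758}
```

View pics/t0.png

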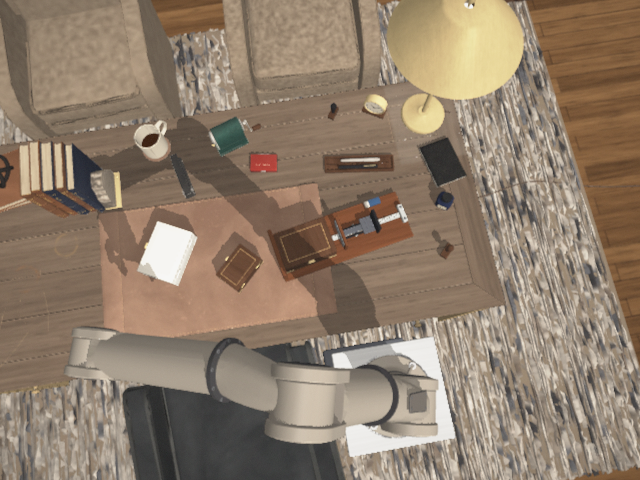

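View pics/s0.png

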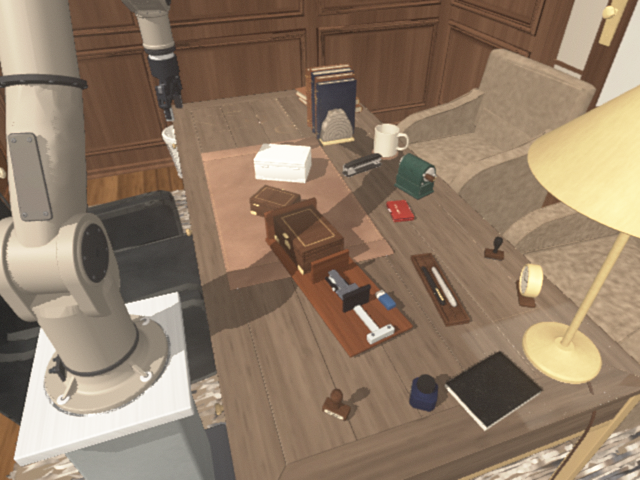

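The top view shows the rack with the box at about (303,243), the release mechanism at about (350,230) and the end stop at about (402,212). The ink bottle is at (444,200) and the stamp at (446,250). The side view agrees. I'll zoom in on both.

Run:
```python
from h import *
a=cv2.imread('pics/t0.png')[180:290,260:420]; b=cv2.imread('pics/s0.png')[230:365,290:420]
a=cv2.resize(a,(800,550),interpolation=cv2.INTER_CUBIC); cv2.imwrite('pics/tc.png',a)
b=cv2.resize(b,None,fx=4,fy=4,interpolation=cv2.INTER_CUBIC); cv2.imwrite('pics/sc.png',b)
```

```text
(no output)
```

View pics/tc.png

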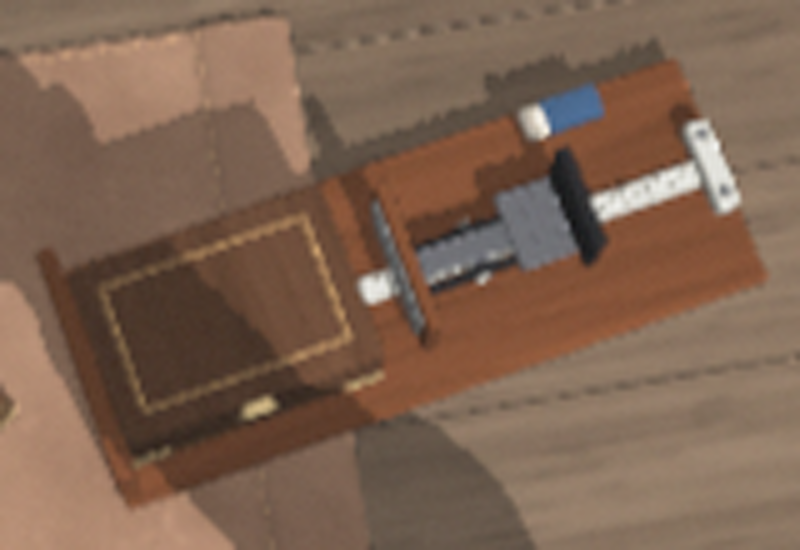

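View pics/sc.png

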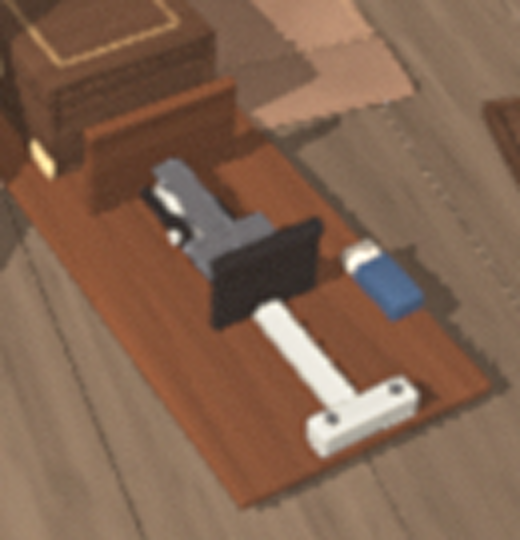

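The crops show the board's end corners, the end stop, the grey pad and the black push plate clearly. The eraser is at crop (562,112). I'll fit the rack pose and the travel from these points.

Run:
```python
from h import *
from scipy.optimize import least_squares
T=lambda x,y:((x+.5)/5-.5+260,(y+.5)/5-.5+180)
S=lambda x,y:((x+.5)/4-.5+290,(y+.5)/4-.5+230)
# (view, px, rack x, y0, z, moves, )  moving y given rel. to push face
top=[(T(677,60),80,-235,20,0),(T(766,278),-80,-235,20,0),(T(712,165),0,-225,38,0),
 (T(497,198),26,42,46,1),(T(523,268),-26,42,46,1),(T(565,152),34,-4,74,1),(T(597,258),-34,-4,74,1)]
side=[(S(491,383),80,-235,20,0),(S(243,505),-80,-235,20,0),(S(320,222),34,-4,75,1),(S(215,265),-34,-4,75,1)]
def W(p,q):
    x,y,a,f=p; o=[]
    for _,X,Y,Z,m in q:
        Y=Y/1000+(f if m else 0);X=X/1000
        o.append([x+np.cos(a)*X-np.sin(a)*Y,y+np.sin(a)*X+np.cos(a)*Y,Z/1000])
    return np.array(o)
def res(p): return np.r_[(proj('t0.png',W(p,top))-[q[0] for q in top]).ravel(),(proj('s0.png',W(p,side))-[q[0] for q in side]).ravel()]
p0=ray('t0.png',*T(500,230),.03)
s=least_squares(res,[p0[0],p0[1],.3,-.1],loss='soft_l1'); p=s.x
print(p,np.degrees(p[2]));print(res(p).reshape(-1,2).round(1))
print('pad',W(p,[(0,0,23,46,1)]),'ink',ray('t0.png',444,198,.058),'stamp',ray('t0.png',447,248,.06),'eraser',ray('t0.png',*T(562,112),.03))
d=np.load('pics/t0.png.npz');print('topcam',-cv2.Rodrigues(d['rv'])[0].T@d['tv'].reshape(3))
for k in ('joints','tcp_pos'):print(r.get_obs()[k])
print(cv2.Rodrigues(r.get_obs()['orientation'])[0])
```

```text
[ 0.50276354  0.08349145  0.18054646 -0.12721807] 10.344550249830592
[[ 0.  -0.3]
 [ 1.2  0.9]
 [ 0.4  0.3]
 [-0.2  0.1]
 [ 0.5  1.1]
 [-0.3 -0.3]
 [ 1.4 -1.7]
 [ 0.6 -0.5]
 [-0.5 -0.6]
 [ 0.1 -0.7]
 [-0.1 -0.4]]
pad [[ 0.52147769 -0.01903263  0.046     ]] ink [ 0.56371778 -0.27304647  0.058     ] stamp [ 0.40372617 -0.24488347  0.06      ] eraser [ 0.59751763 -0.05059862  0.03      ]
topcam [0.15016436 0.20032532 1.55015905]
[-1.33110241  0.47772502  0.02234603  1.55634087 -0.01148983  1.10926179
 -0.08308773]
[0.22989049 0.63408089 0.22132286]
[[-9.40138485e-01  3.40792381e-01 -4.26323153e-04]
 [ 3.40792624e-01  9.40137217e-01 -1.54915742e-03]
 [-1.27138782e-04 -1.60171029e-03 -9.99998709e-01]]
```

The fit is good: residuals are about 1 px, the eraser comes out at rack x = 69 mm against 67 expected, and the start travel is about 28 mm. I'll move to a hover over the pad, with the fingers shut and tool x along rack +y.

>>> {"api": "send_rows", "payload": {"deltas": [[0,-0.83,-0.857,0,0,0,0.332],[0,-0.83,-0.857,0,0,0,0.332],[0,-0.83,-0.857,0,0,0,0.332],[0,-0.83,-0.857,0,0,0,0.332],[0,-0.83,-0.857,0,0,0,0.332],[0,-0.83,-0.857,0,0,0,0.332],[0,-0.83,-0.857,0,0,0,0.332],[0,-0.83,-0.857,0,0,0,0.332],[0,-0.83,-0.857,0,0,0,0.332],[0,-0.83,-0.857,0,0,0,0.332]]}}

```text
clock: 0.93
tcp_pos: [0.3031, 0.4711, 0.2219]
orientation: [2.014, 2.41, -0.001]
contact_force: [0.1, -0.6, -0.6]
grip_width: 0.0003
```

>>> {"api": "send_rows", "payload": {"deltas": [[0,-1,0.5,0,0,0,0],[0,-1,0.5,0,0,0,0],[0,-1,0.5,0,0,0,0],[0,-1,0.5,0,0,0,0],[0,-1,0.5,0,0,0,0],[0,-1,0.5,0,0,0,0]]}}

```text
clock: 1.43
tcp_pos: [0.4057, 0.3345, 0.2223]
orientation: [2.018, 2.407, -0.0]
contact_force: [-0.6, 0.9, -1.2]
grip_width: 0.0
```

>>> {"api": "send_rows", "payload": {"deltas": [[0,-1,0.3,0,0,0,0],[0,-1,0.3,0,0,0,0],[0,-1,0.3,0,0,0,0],[0,-1,0.3,0,0,0,0],[0,-1,0.3,0,0,0,0],[0,-1,0.3,0,0,0,0]]}}

```text
clock: 1.93
tcp_pos: [0.4752, 0.1973, 0.2221]
orientation: [-2.014, -2.411, -0.0]
contact_force: [-1.1, 1.5, -1.5]
grip_width: 0.0001
```

>>> {"api": "send_rows", "payload": {"deltas": [[0,-1,0.05,0,0,0,0],[0,-1,0.05,0,0,0,0],[0,-1,0.05,0,0,0,0],[0,-1,0.05,0.3,0,0,0],[0,-1,0.05,0.3,0,0,0],[0,-1,0.05,0.3,0,0,0],[0,-1,0.05,0.3,0,0,0]]}}

```text
clock: 2.52
tcp_pos: [0.5088, 0.054, 0.1769]
orientation: [-2.008, -2.414, 0.001]
contact_force: [-0.3, 0.6, -0.3]
grip_width: -0.0001
```

Run:
```python
from h import *
snap('wrist','w1.png'); o=r.get_obs(); print(o['tcp_pos'],o['joints'],o['contact_force']);print(cv2.Rodrigues(o['orientation'])[0].round(4))
a=.1805;X=np.array([np.cos(a),np.sin(a)]);Y=np.array([-X[1],X[0]]);d=o['tcp_pos'][:2]-[.50276,.08349];print('rack',d@X,d@Y)
print(proj('w1.png',[[.52148,-.01903,.046]]))
```

```text
[0.50945481 0.05441395 0.17761195] [-0.63783866  0.27980993  0.49099882  2.01246457 -0.16991997  0.88787783
  0.12878403] [0.25994816 0.77724893 1.01423253]
[[-1.831e-01  9.831e-01  0.000e+00]
 [ 9.831e-01  1.831e-01  1.000e-03]
 [ 1.000e-03  2.000e-04 -1.000e+00]]
rack 0.0013662728648923062 -0.029805543543350042
[[319.80945048 311.84839658]]
```

View pics/w1.png

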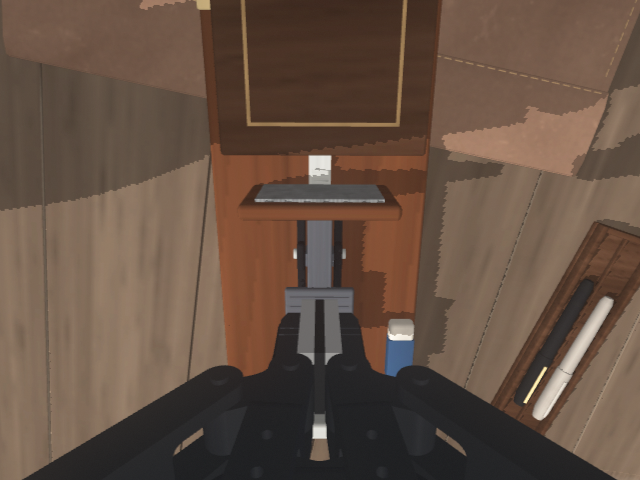

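The wrist view shows the pad's +y edge at row 289, columns 285–353 (centre 319). The sliding plate is at rows 185–215, and the eraser is to the right at (400,345). I'll compare this with the fit.

Run:
```python
from h import *
a=.1805;X=np.array([np.cos(a),np.sin(a)]);Y=np.array([-X[1],X[0]])
for u,v,z in [(285,289,.046),(353,289,.046),(256,202,.085),(384,202,.085),(222,154,.02),(400,322,.032)]:
    d=ray('w1.png',u,v,z)[:2]-[.50276,.08349];print(u,v,(d@X).round(4),(d@Y).round(4))
print('need pad +y edge', -.1272+.042)
```

```text
285 289 -0.0258 -0.0853
353 289 0.0245 -0.0851
256 202 -0.0383 -0.0093
384 202 0.0379 -0.009
222 154 -0.0715 0.0101
400 322 0.0641 -0.1208
need pad +y edge -0.0852
```

The wrist view agrees with the fit to within 1 mm. I'll go over the pad and stop just above it.

>>> {"api": "send_rows", "payload": {"deltas": [[0,-0.25,-0.01,0.1,0,0,0],[0,-0.496,-0.01,0.3,0,0,0],[0,-0.496,-0.01,0.5,0,0,0],[0,-0.496,-0.01,0.68,0,0,0],[0,-0.496,-0.01,0.68,0,0,0],[0,-0.496,-0.01,0.68,0,0,0]]}}

```text
clock: 3.07
tcp_pos: [0.5212, -0.02, 0.0753]
orientation: [-2.008, -2.414, 0.001]
contact_force: [-0.0, -0.8, 0.4]
grip_width: 0.0001
```

Run:
```python
from h import *
snap('side','s2.png'); o=r.get_obs(); print(o['tcp_pos'],o['contact_force'])
a=.1805;X=np.array([np.cos(a),np.sin(a)]);Y=np.array([-X[1],X[0]]);d=o['tcp_pos'][:2]-[.50276,.08349];print('rack',d@X,d@Y)
cv2.imwrite('pics/s2c.png',cv2.resize(cv2.imread('pics/s2.png')[210:365,270:430],(640,620))[:600])
```

```text
[ 0.52226538 -0.02013524  0.07647382] [0.29803746 0.30523685 0.7588053 ]
rack 0.0005855369025588898 -0.10544338699186324
```

View pics/s2c.png

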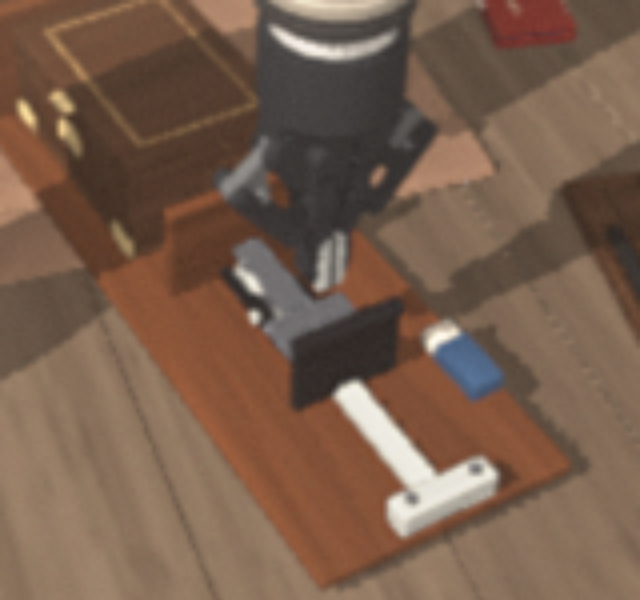

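The side crop shows the shut fingertips at about (327,285), just above the pad, with the push plate at (347,350) and the eraser clear. Now I'll press down in small steps.

>>> {"api": "send_rows", "payload": {"deltas": [[0,0,0,0.1,0,0,0],[0,0,0,0.13,0,0,0],[0,0,0,0.16,0,0,0],[0,0,0,0.18,0,0,0],[0,0,0,0.18,0,0,0],[0,0,0,0.18,0,0,0]]}}

```text
clock: 3.62
tcp_pos: [0.5215, -0.0219, 0.0488]
orientation: [2.012, 2.412, 0.001]
contact_force: [0.8, -0.5, 0.1]
grip_width: 0.0002
```

>>> {"api": "send_rows", "payload": {"deltas": [[0,0,0,0.01,0,0,0],[0,0,0,0.02,0,0,0],[0,0,0,0.02,0,0,0]]}}

```text
clock: 3.87
tcp_pos: [0.5211, -0.0221, 0.0451]
orientation: [-2.013, -2.412, 0.0]
contact_force: [-0.4, -1.1, 0.6]
grip_width: -0.0001
```

Run:
```python
from h import *
import time
o=r.get_obs(); print(o['tcp_pos'],o['contact_force'])
snap('wrist','w3.png');snap('side','s3.png'); o=r.get_obs(); print(o['tcp_pos'],o['contact_force'])
a=cv2.resize(cv2.imread('pics/s3.png')[250:320,310:400],(720,560),interpolation=cv2.INTER_CUBIC);cv2.imwrite('pics/s3c.png',a)
```

```text
[ 0.52107146 -0.02206646  0.04512378] [-0.42496744 -1.07560637  0.55639313]
[ 0.52108272 -0.0221171   0.04517695] [-1.19043373 -0.22815731 -0.6166339 ]
```

View pics/s3c.png

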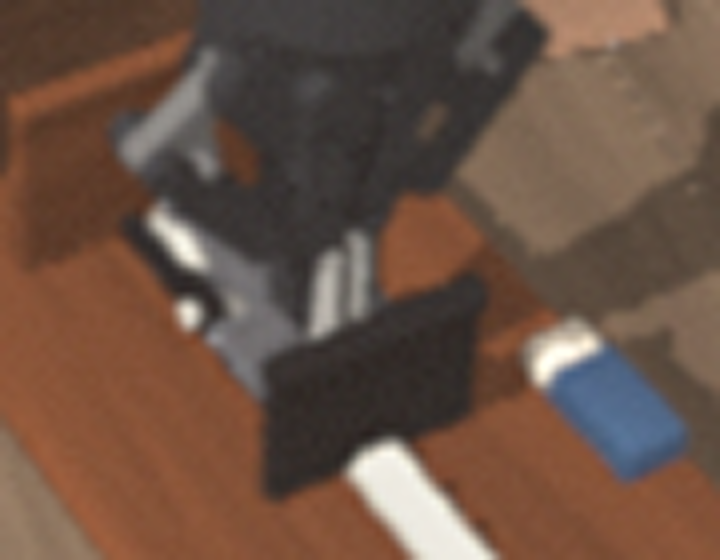

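No clear contact force yet. The crop shows the fingers behind the push plate, over the pad. I'll go on down slowly.

>>> {"api": "send_rows", "payload": {"deltas": [[0,0,0,0.01,0,0,0],[0,0,0,0.02,0,0,0],[0,0,0,0.02,0,0,0]]}}

```text
clock: 4.22
tcp_pos: [0.5209, -0.0221, 0.0419]
orientation: [-2.013, -2.412, 0.0]
contact_force: [-0.8, 0.9, 0.6]
grip_width: 0.0002
```

>>> {"api": "send_rows", "payload": {"deltas": [[0,0,0,0.01,0,0,0],[0,0,0,0.02,0,0,0],[0,0,0,0.02,0,0,0]]}}

```text
clock: 4.47
tcp_pos: [0.5209, -0.0221, 0.0389]
orientation: [-2.013, -2.412, 0.001]
contact_force: [-0.3, -0.8, 0.7]
grip_width: -0.0
```

Run:
```python
from h import *
f=[]
for i in range(4):
    snap('wrist','w4.png'); f.append(r.get_obs()['contact_force'])
o=r.get_obs(); print(o['tcp_pos'],np.mean(f,0),o['moment'])
snap('side','s4.png')
A=cv2.resize(cv2.imread('pics/w4.png')[250:460,220:420],(400,420))
B=cv2.resize(cv2.imread('pics/s4.png')[265:310,325:367],(392,420),interpolation=cv2.INTER_CUBIC)
cv2.imwrite('pics/c4.png',np.hstack([A,B]))
# where nominal tip & pad points project in the side crop
a=.1805;X=np.array([np.cos(a),np.sin(a),0]);Y=np.array([-X[1],X[0],0]);O=np.array([.50276,.08349,0])
for n,P in [('tip',o['tcp_pos']-[0,0,.011]),('pad-26,42',O-.026*X-.085*Y+[0,0,.046]),('tip-z46',o['tcp_pos']*[1,1,0]+[0,0,.046])]:
    q=proj('s4.png',[P])[0]; w=proj('w4.png',[P])[0]; print(n,((q-[325,265])*9.33+[400,0]).round(),((w-[220,250])*2).round())
```

```text
[ 0.52113633 -0.02205875  0.03920381] [ 0.21893802  0.23791592 -0.26151813] [-0.05004935 -0.00175941  0.02754468]
tip [630. 307.] [204.  92.]
pad-26,42 [496. 235.] [69. 28.]
tip-z46 [633. 256.] [204. 133.]
```

View pics/c4.png

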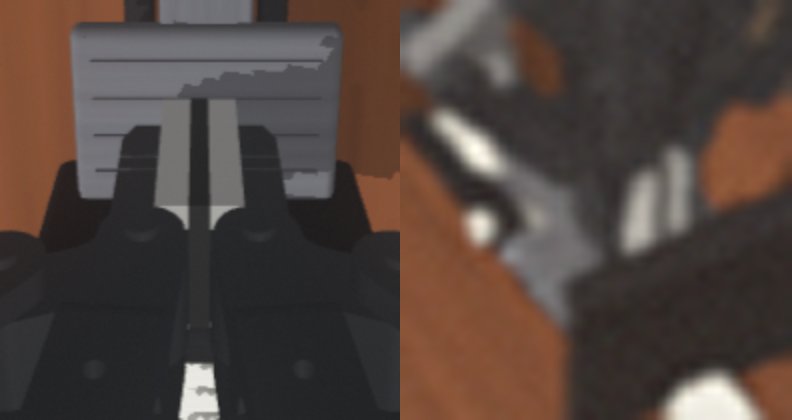

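The wrist crop shows the fingertip's lower edge at crop (200,98), over the pad, whose edges are at rows 25 and 198. The tips look higher than the nominal 11 mm ahead of the TCP. I'll check this against the unoccluded pictures.

Run:
```python
from h import *
a=.1805;X=np.array([np.cos(a),np.sin(a),0]);Y=np.array([-X[1],X[0],0])
t2=np.array([.52226,-.02013,.07647]);t4=np.array([.52113,-.02206,.0392])
for h in (.011,0,-.005,-.01,-.015):
    print(h,'side2 crop tip c/+-:',[((proj('s2.png',[t2+s*Y-[0,0,h]])[0]-[270,210])*4).round() for s in (-.011,0,.011)],
    'w4 crop +y edge',((proj('w4.png',[t4+.011*Y-[0,0,h]])[0]-[220,250])*2).round(), 's3', ((proj('s3.png',[np.array([.5211,-.0221,.0452])-[0,0,h]])[0]-[310,250])*8).round())
for z in (.046,.041,.036): print(z,[((proj('w4.png',[np.array([.50276,.08349,z])-y*Y+.0*X])[0]-[220,250])*2).round() for y in (.0852,.1232)])
```

```text
0.011 side2 crop tip c/+-: [array([332., 315.]), array([322., 302.]), array([311., 290.])] w4 crop +y edge [204.  44.] s3 [318. 369.]
0 side2 crop tip c/+-: [array([333., 300.]), array([322., 288.]), array([312., 276.])] w4 crop +y edge [204.  67.] s3 [319. 341.]
-0.005 side2 crop tip c/+-: [array([333., 294.]), array([323., 281.]), array([312., 269.])] w4 crop +y edge [204.  78.] s3 [320. 329.]
-0.01 side2 crop tip c/+-: [array([334., 287.]), array([323., 275.]), array([312., 263.])] w4 crop +y edge [204.  90.] s3 [321. 316.]
-0.015 side2 crop tip c/+-: [array([334., 281.]), array([323., 268.]), array([313., 256.])] w4 crop +y edge [205. 102.] s3 [321. 304.]
0.046 [array([209.,  29.]), array([208., 204.])]
0.041 [array([209.,  19.]), array([208., 190.])]
0.036 [array([209.,   9.]), array([208., 177.])]
```

The pad is still up (fits z of about 45 mm), and the tips are a few mm above it. So they really stand higher than nominal. I'll keep descending until I feel contact.

>>> {"api": "send_rows", "payload": {"deltas": [[0,0,0,0.01,0,0,0],[0,0,0,0.02,0,0,0],[0,0,0,0.02,0,0,0]]}}

```text
clock: 4.97
tcp_pos: [0.5213, -0.0221, 0.0361]
orientation: [2.013, 2.412, 0.0]
contact_force: [0.9, 0.9, 2.4]
grip_width: 0.0002
```

>>> {"api": "send_rows", "payload": {"deltas": [[0,0,0,0.01,0,0,0],[0,0,0,0.02,0,0,0],[0,0,0,0.02,0,0,0]]}}

```text
clock: 5.22
tcp_pos: [0.5215, -0.0228, 0.0334]
orientation: [2.013, 2.411, 0.0]
contact_force: [-1.0, -1.7, 5.7]
grip_width: 0.0002
```

Contact began at TCP z of about 36.5 mm. Next I'll press another 4 mm.

>>> {"api": "send_rows", "payload": {"deltas": [[0,0,0,0.015,0,0,0],[0,0,0,0.027,0,0,0],[0,0,0,0.027,0,0,0],[0,0,0,0.027,0,0,0]]}}

```text
clock: 5.55
tcp_pos: [0.5215, -0.0227, 0.0295]
orientation: [2.013, 2.411, 0.0]
contact_force: [-1.9, -2.0, 7.8]
grip_width: 0.0004
```

Run:
```python
from h import *
f=[]
for i in range(4): snap('wrist','w5.png'); f.append(r.get_obs()['contact_force'])
o=r.get_obs(); print(o['tcp_pos'],np.mean(f,0),o['clock'])
```

```text
[ 0.52148539 -0.02270337  0.02955654] [-0.90414175 -1.58265739  6.64865587] 5.75
```

The force is 6.6 N, which puts the pad about 9 mm down, and it has been held. Now I'll push towards −y.

>>> {"api": "send_rows", "payload": {"deltas": [[0,-0.03,0,0,0,0,0],[0,-0.06,0,0,0,0,0],[0,-0.1,0,0,0,0,0],[0,-0.14,0,0,0,0,0],[0,-0.18,0,0,0,0,0],[0,-0.22,0,0,0,0,0],[0,-0.26,0,0,0,0,0],[0,-0.3,0,0,0,0,0],[0,-0.3,0,0,0,0,0]]}}

```text
clock: 6.5
tcp_pos: [0.53, -0.0683, 0.0295]
orientation: [2.014, 2.409, 0.0]
contact_force: [1.1, -1.9, 5.5]
grip_width: -0.0
```

Run:
```python
from h import *
f=[]
for i in range(3): snap('wrist','w6.png'); f.append(r.get_obs()['contact_force'])
o=r.get_obs(); print(o['tcp_pos'],np.mean(f,0),o['joints'])
a=.1805;X=np.array([np.cos(a),np.sin(a)]);Y=np.array([-X[1],X[0]]);d=o['tcp_pos'][:2]-[.50276,.08349];print('rack',d@X,d@Y)
snap('side','s6.png')
A=cv2.resize(cv2.imread('pics/w6.png')[100:460,200:440],(400,600))
B=cv2.resize(cv2.imread('pics/s6.png')[230:365,300:415],(400,470),interpolation=cv2.INTER_CUBIC)
cv2.imwrite('pics/c6.png',np.hstack([A,np.pad(B,((0,130),(0,0),(0,0)))]))
```

```text
[ 0.52998441 -0.06813288  0.02951628] [ 0.99350484 -1.95446065  6.18962806] [-0.29705045  0.5492688   0.39240474  2.0569054  -0.35943457  0.59831374
  0.52123753]
rack -0.0004374344254193564 -0.1540469858905417
```

View pics/c6.png

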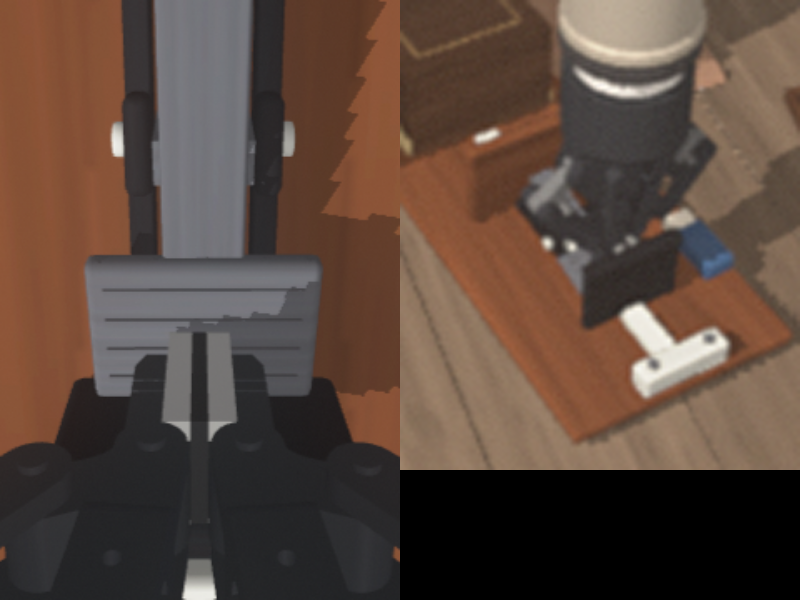

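The pad, still held down, is moving with the fingers. The push plate is about halfway to the stop, and the eraser is untouched. I'll push the rest of the way.

>>> {"api": "send_rows", "payload": {"deltas": [[0,-0.03,0,0,0,0,0],[0,-0.06,0,0,0,0,0],[0,-0.1,0,0,0,0,0],[0,-0.14,0,0,0,0,0],[0,-0.18,0,0,0,0,0],[0,-0.22,0,0,0,0,0],[0,-0.25,0,0,0,0,0],[0,-0.27,0,0,0,0,0],[0,-0.27,0,0,0,0,0]]}}

```text
clock: 7.45
tcp_pos: [0.5371, -0.1073, 0.0294]
orientation: [2.013, 2.41, 0.001]
contact_force: [-0.0, -0.0, 5.0]
grip_width: -0.0004
```

>>> {"api": "send_rows", "payload": {"deltas": [[0,-0.015,0,0,0,0,0],[0,-0.03,0,0,0,0,0],[0,-0.03,0,0,0,0,0]]}}

```text
clock: 7.7
tcp_pos: [0.5377, -0.1109, 0.0294]
orientation: [2.013, 2.411, 0.001]
contact_force: [0.6, 1.5, 6.1]
grip_width: 0.0005
```

>>> {"api": "send_rows", "payload": {"deltas": [[0,-0.015,0,0,0,0,0],[0,-0.03,0,0,0,0,0],[0,-0.03,0,0,0,0,0]]}}

```text
clock: 7.95
tcp_pos: [0.5377, -0.111, 0.0292]
orientation: [-2.007, -2.411, -0.004]
contact_force: [-3.0, 12.3, 12.1]
grip_width: 0.0002
```

>>> {"api": "send_rows", "payload": {"deltas": [[0,-0.015,0,0,0,0,0],[0,-0.02,0,0,0,0,0],[0,-0.02,0,0,0,0,0]]}}

```text
clock: 8.2
tcp_pos: [0.5376, -0.111, 0.0292]
orientation: [-2.002, -2.41, -0.006]
contact_force: [-4.8, 19.0, 17.4]
grip_width: -0.0
```

It is firmly on the stop: the TCP has stalled with 19 N of reaction. I'll relax the overshoot and lift off.

>>> {"api": "send_rows", "payload": {"deltas": [[0,0.03,0,0,0,0,0],[0,0.035,0,-0.02,0,0,0],[0,0.035,0,-0.06,0,0,0],[0,0.04,0,-0.11,0,0,0],[0,0.06,0,-0.18,0,0,0],[0,0.06,0,-0.3,0,0,0],[0,0.06,0,-0.5,0,0,0],[0,0.06,0,-0.7,0,0,0],[0,0.06,0,-0.9,0,0,0],[0,0.06,0,-1,0,0,0],[0,0.06,0,-1,0,0,0]]}}

```text
clock: 9.12
tcp_pos: [0.5391, -0.1111, 0.1835]
orientation: [2.011, 2.405, 0.006]
contact_force: [0.5, -1.1, -0.1]
grip_width: -0.0
```

Run:
```python
from h import *
snap('wrist','w7.png');snap('side','s7.png'); o=r.get_obs(); print(o['tcp_pos'],o['contact_force'],o['clock'])
A=cv2.resize(cv2.imread('pics/w7.png')[100:400,180:480],(400,400))
B=cv2.resize(cv2.imread('pics/s7.png')[180:420,290:450],(400,600),interpolation=cv2.INTER_CUBIC)
cv2.imwrite('pics/c7.png',np.hstack([np.pad(A,((0,200),(0,0),(0,0))),B]))
a=.18055;X=np.array([np.cos(a),np.sin(a),0]);Y=np.array([-X[1],X[0],0]);O=np.array([.50276,.08349,0])
for tr in (.11,):
  fy=-.1272+.0282-tr
  for n,P in [('pad+y l',O-.026*X+(fy+.042)*Y+[0,0,.046]),('pad+y r',O+.026*X+(fy+.042)*Y+[0,0,.046]),('pressed',O+(fy+.042)*Y+[0,0,.036])]:
    print(n,((proj('w7.png',[P])[0]-[180,100])*4/3).round())
  for s in (-.034,.034): print('rim',((proj('s7.png',[O+s*X+(fy-.004)*Y+[0,0,.075]])[0]-[290,180])*2.5+[400,0]).round())
```

```text
[ 0.53695936 -0.11000648  0.17981293] [-0.74347296  1.0327822  -0.20784377] 9.2167
pad+y l [134.  95.]
pad+y r [234.  94.]
pressed [184.  91.]
rim [586. 353.]
rim [655. 322.]
```

View pics/c7.png

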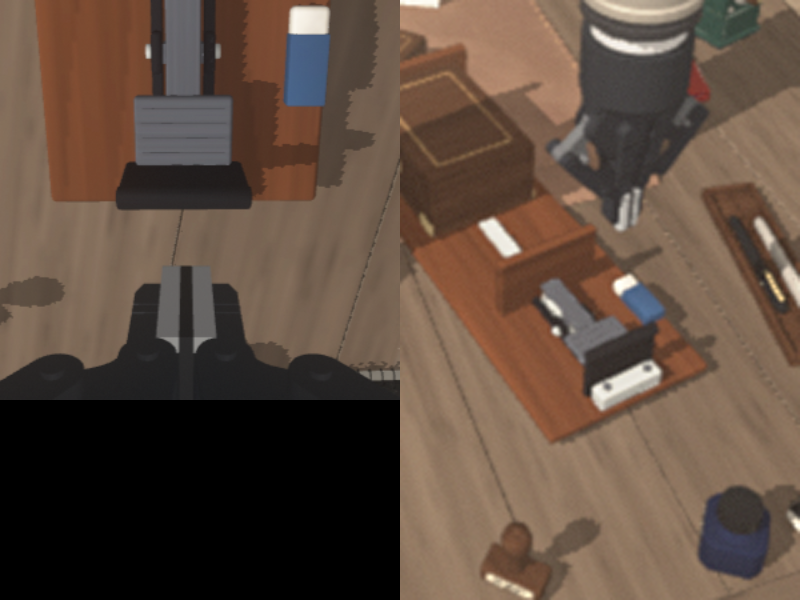

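The pictures show the sliding end on the end stop: the pad edge is at row 96 (95 predicted for full travel with the pad up, 91 if pressed). The plate touches the white stop, and the eraser, ink bottle, stamp and box are all in place. The arm is clear.

```bash
python3 -c "
from bench import r
print(r.hand_in())"
```

```text
the job is handed in; nothing more can be done
None
```

The sliding end is back on its end stop, the release looks to have sprung up, and I have handed the job in; no verdict was reported.

- **Press and push:** I pressed the pad with shut fingertips at about 6.6 N, which puts it roughly 9 mm down. I then pushed about 85 mm towards rack −y until the arm stalled on the stop with about 19 N of reaction. After easing off, I lifted straight up; this was done by 9.2 s on the clock.
- **Last checks:** The wrist and side pictures show the push plate touching the stop. The pad edge is at row 96, against 95 predicted for full travel with the pad up and 91 if pressed. Wrist force is near zero. By eye, the box, eraser, ink bottle and stamp are where they were.
- **Disagreement:** I met the pad at TCP z of about 36.5 mm, where about 57 mm was expected, so the shut fingertips stand higher than the stated 11 mm ahead of the TCP. I therefore found contact by force.
- **Not confirmed:** I could not read the release angle directly. That the pad is up is only inferred from the pictures.

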